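# Sweep the shaft collars off the test plate into the catch tray

### The job

Clear the aluminium test plate for the next metering trial: with the fingers, sweep the two brass shaft collars along the plate and over its edge, so that both drop into the open steel catch tray at its end. Slide them only, never lift them off the plate, and finish with the fingers clear. Leave the white feed roller standing where it is on the plate, and do not disturb the other things on the bench.

Things in the scene. Friction and masses are not known exactly. Their poses are not given: they have to be found in the camera images.
- plate: Grey aluminium test plate, 230 mm along its x, 260 mm along its y, 8 mm thick, fixed on two risers: its flat top is 45 mm above the bench. The origin is under its centre, at bench height. z up. Its two ends are at y = +130 and -130 mm. A grey spring cam lock with a black lever (fixed, up to 95 mm above the bench) clamps the middle of its far long edge: it covers the plate from x = 96 mm outward, within 12 mm of y = 0 (its lever, beyond the plate, reaches y = 80 mm).
- tray: Open steel catch tray, fixed, 180 mm along its x, 120 mm along its y, walls 4 mm thick, rim 36 mm above the bench, inner floor 4 mm above the bench. It has the plate's yaw and is centred at one end of the plate (at y = +184 or -184 mm in the plate's frame, which end varies); the plate's end overhangs the tray's near wall by 6 mm, so that what is pushed over that end falls in. The origin is under its centre, at bench height.
- housing: Red cast iron seed cup housing, closed, fixed, about 176 mm along its x, 98 mm along its y, 78 mm high, centred 184 mm from the plate's centre at the end where the tray is not. The origin is under its centre.
- collar_a_c (a point): Centre (half-way up) of one brass shaft collar: a flat ring, outside 40 mm, bore 20 mm, 16 mm high, about 0.13 kg, lying loose and flat on the plate, its axis z upright. It slides when pushed.
- collar_b_c (a point): Centre (half-way up) of the other brass shaft collar, the same in every way.
- roller_c (a point): Centre (half-way up) of the white nylon fluted feed roller that stands on the plate among the collars: 44 mm across, 45 mm high, loose, z upright. The roller and the two collars stand in three lanes along the plate's y, about 58 mm apart in x (which is in which lane varies), so that each collar has a free straight way to the tray.
- shaft: Loose steel hex drive shaft lying on the bench behind the plate, 280 mm long along its x, 16 mm across flats. Origin under its middle.
- spare_roller_c (a point): Centre of a second white fluted feed roller standing on the bench to the right, 44 mm across, 45 mm high.
- screwdriver: Screwdriver lying loose on the bench to the left.
- spanner: Spanner lying loose on the bench to the right.
- oil_bottle: Grey oil bottle, 56 mm across, 130 mm high, standing on the bench at the back right. Origin under its centre.
- bearing_tin: Dark round tin, 70 mm across, 40 mm high, standing on the bench to the left. Origin under its centre.

How it is judged:
At the end, for the whole second after the job is handed in: Both collars at rest inside the catch tray (centres within its outline and below its rim); the feed roller still upright on the plate, within 15 mm of where it stood (x of collar_a_c in the frame of tray between -0.09 and 0.09 m and y of collar_a_c in the frame of tray between -0.06 and 0.06 m and z of each of collar_a_c, collar_b_c in the frame of tray below 0.036 m and linear speed of each of collar_a, collar_b below 0.02 m/s and x of collar_b_c in the frame of tray between -0.09 and 0.09 m and y of collar_b_c in the frame of tray between -0.06 and 0.06 m and distance of roller_c from where it was at the start of the episode below 0.015 m and angle between roller_c's own z axis and vertical below 0.15 rad); the robot touches nothing.
It fails at once if a collar is lifted (its centre more than 17 mm above where it lies on the plate) (height (world z) of any of collar_a_c, collar_b_c above 0.07 m).
It fails at once if the feed roller on the plate is pushed more than 15 mm or tipped (distance of roller_c from where it was at the start of the episode above 0.015 m or angle between roller_c's own z axis and vertical above 0.3 rad).
It fails at once if another loose thing on the bench is moved more than 20 mm: spare feed roller, hex shaft, screwdriver, spanner, oil bottle, bearing tin (distance of any of spare_roller_c, shaft, screwdriver, spanner, oil_bottle, bearing_tin from where it was at the start of the episode above 0.02 m).
It also fails if it takes over 45 s, if anything falls off the work surface, if the arm or the gripper's body presses on something with over 40 N, if the wrist force passes 120 N, or if a joint passes its speed limit or range.

### The arm

A 7-joint arm with a two-finger parallel gripper is mounted at the origin on the work surface. World frame = base frame: x ahead of the robot, y to its left, z up, the work surface at z = 0. Lengths are in m, angles in rad, forces in N, time in s.
With the tool pointing down it reaches from about 0.425 to 0.925 m from the base axis. Payload 6.8 kg.
Tool frame: the origin (TCP) lies midway between the tips of the shut fingers; the grasp point (between the pads) lies 19 mm behind it; z points along the fingers, y is the direction in which the jaws open and shut (so a half turn about z gives the same grasp; the last joint's range is limited). The gripper opens to 85 mm and grips with 20 to 120 N. Pads are 22 mm wide; open, the fingers measure 114 mm over their backs; the gripper's body (76 mm by 85 mm) begins 54 mm behind the grasp point. The pads swing forward as they close: fully open they stand 13 mm farther back than shut.
Start: joints at [-1.262, 0.477, 0.022, 1.555, -0.011, 1.109, -0.083], TCP at [0.273, 0.617, 0.231] pointing down, gripper open.
Joint ranges: [-2.96, 2.96], [-0.34, 2.1], [-1.41, 1.46], [0.24, 2.44], [-1.37, 4.51], [0.17, 1.92], [-2.96, 2.96]. Speed limits (rad/s): [2.39, 2.39, 3.14, 3.14, 3.14, 3.14, 3.14].

### API

Orientations are given as a unit quaternion [w, x, y, z].
In Python, from station import bot gives the robot as it stands. The module is installed in compiled form; this text tells all that it offers.
- The arm moves only by the tool play_rows, never from a script. Its argument "motion" is a list of rows, each a list of 2 entries, a list of its own where there are three numbers: the shift along the tool's x, y, z as a fraction of full scale, then the turn, a rotation vector about the tool's x, y, z as a fraction of full scale. In form: [[[tx, ty, tz], [rx, ry, rz]], ...]. A call has 1 to 8 rows; each row is the pose to reach, as a shift and turn from the pose measured when the call began, along the tool's axes at that moment, turning the shorter way round; what a row does not reach only later rows make up. Full scale, the value 1, is 400 mm for a shift and 360 degrees for a turn. A row lasts 1/10 s, in which the tool goes at most 50 mm and 8.59 degrees, less where a joint would pass 70% of its speed; a pose out of reach is approached as far as the arm can. A call with a number of a shift or a turn outside -1 to 1 is refused whole. A call with a gripper value outside its range is refused whole. "fingers" is the finger opening in mm, from 0 to 85.4, set as the call begins (left out, the last holds). The fingers move at their own pace and stop on an object; "grip_force" is the grip in N (left out, the last holds). Time passes only in rows, so rows that repeat a pose let the fingers close. It gives the time, the measured TCP pose, the force and the opening at its end, in the units of the state.
- bot.get_obs(): the state, without advancing time (a new reading comes with each control period).
- bot.read_camera(name): name is "scene" or "top" or "wrist"; returns a dict with "pixels" (480x640x3 uint8, red, green, blue), "range_z" (480x640 float32, m along the optical axis (not along the pixel's ray), 0 where there is no reading), "fovy" (degrees; the focal length in pixels is half the picture's height over the tangent of half this angle, whatever the lens; pixels are square), "cx", "cy" (the principal point, pixels), "pose" (4x4, takes a point from camera to world coordinates). Camera axes: x right, y down, z forward; pixel columns grow to the right and rows downward; lengths in m; the calibration is good to about 2 mm. A picture is of the moment at which its call begins.
- bot.hand_in(): hands the job in, once; it reports no verdict.
The state is a dict: "t": time; "q": joint angles; "joint_vel": joint speeds; "joint_torque": joint torques, N m; "eef_pos": TCP position; "tool_rot": TCP orientation; "contact_force": force on the tool from outside, world axes, zero at the start; "torque": the same for the moment, N m; "gripper_width": opening from 0.0 (shut) to 1.0 (fully open).
Only numpy, scipy, OpenCV 4.12 (cv2) and the standard library are available. Lean on these libraries where they do the work, as an engineer would, in place of code of your own. Each camera call takes 0.05 s, during which the arm holds its last target.

## Working session

There is one attempt and no reset: what is moved stays moved. The work goes in short steps, Python scripts to look and compute and a tool call to move; the robot and the scene stay as the last step left them, time stands still between calls to the robot, and variables do not carry over. Pictures are saved under pics/ and viewed, and the job is handed in when it is done.

Besides the shell and the picture viewer there is one more tool, called after "Request:" as name(argument=value, ...), one argument or row to a line, values as JSON. play_rows: Moves the arm, as the interface text tells. Shift numbers are shares of 400 mm and turn numbers shares of 360 degrees, none past 1 either way. Its arguments: {"type":"object","properties":{"motion":{"type":"array"},"fingers":{"type":"number"},"grip_force":{"type":"number"}},"required":["motion"]}

```bash
mkdir -p pics; cat > h.py <<'E'
import numpy as np, cv2
from station import bot
def cam(n):
    c=bot.read_camera(n); h=c['pixels'].shape[0]
    f=h/2/np.tan(np.radians(c['fovy'])/2)
    v,u=np.mgrid[0:480,0:640]; z=c['range_z']
    P=np.stack([(u-c['cx'])/f*z,(v-c['cy'])/f*z,z,np.ones_like(z)],-1)@np.array(c['pose']).T
    return c,P[...,:3],f
def save(c,n): cv2.imwrite('pics/'+n,c['pixels'][...,::-1])
E
python3 - <<'E'
from h import *
o=bot.get_obs(); print({k:np.round(v,3) for k,v in o.items()})
for n in ['top','scene']:
    c,P,f=cam(n); save(c,n+'0.png'); np.save(n+'0.npy',P); print(n,f,c['cx'],c['cy'],np.round(c['pose'],3))
E
```

```text
{'t': np.float64(0.0), 'q': array([-1.262,  0.478,  0.022,  1.556, -0.012,  1.109, -0.083]), 'joint_vel': array([ 0.   , -0.001,  0.002, -0.002, -0.   , -0.   ,  0.002]), 'joint_torque': array([-0.0000e+00, -5.9645e+01,  1.6070e+00, -2.8121e+01,  1.2000e-02,
        9.0000e-03,  0.0000e+00]), 'eef_pos': array([0.273, 0.617, 0.23 ]), 'tool_rot': array([-0.   ,  0.207,  0.978, -0.001]), 'contact_force': array([0.299, 0.205, 0.381]), 'torque': array([-0.012,  0.019, -0.059]), 'gripper_width': np.float64(1.0)}
top 457.9329196260943 319.95769896320536 238.50347803427994 [[ 0.009 -0.995  0.099  0.452]
 [-1.    -0.011 -0.017  0.011]
 [ 0.018 -0.098 -0.995  1.378]
 [ 0.     0.     0.     1.   ]]
scene 459.71308682099004 327.65736888911607 239.758762074391 [[ 0.893  0.306 -0.331  0.984]
 [ 0.45  -0.625  0.637 -0.729]
 [-0.012 -0.718 -0.696  0.882]
 [ 0.     0.     0.     1.   ]]
```

View pics/top0.png

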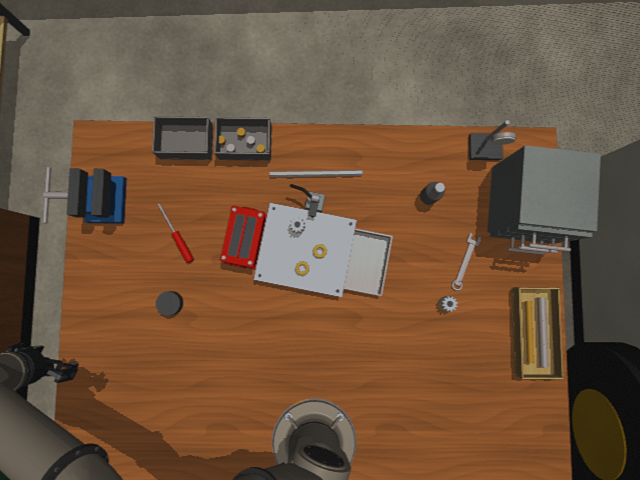

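View pics/scene0.png

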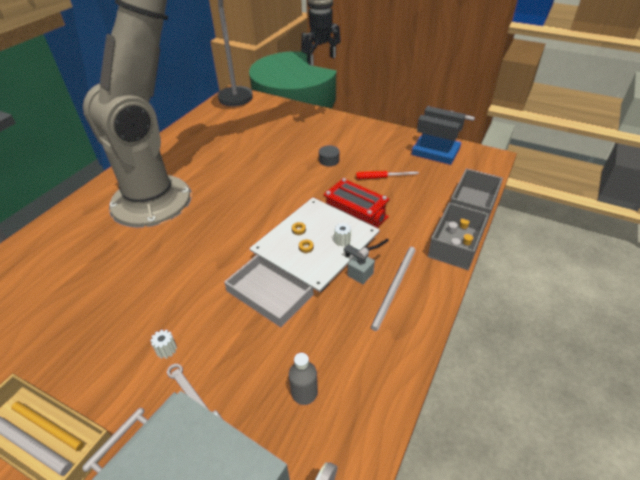

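The top view shows the tray at the plate's right-hand (−y world) end. The collars are at about (320,251) and (302,268), the roller at (297,227), and the cam lock at (315,205). Next I'll turn these into positions.

```bash
python3 - <<'E'
from h import *
im=cv2.imread('pics/top0.png'); P=np.load('top0.npy')
X,Y,Z=P[...,0],P[...,1],P[...,2]
roi=np.zeros(Z.shape,bool); roi[180:310,200:400]=1
hsv=cv2.cvtColor(im,cv2.COLOR_BGR2HSV)
pl=roi&(abs(Z-.045)<.005)&(hsv[...,1]<60)
n,l,st,ce=cv2.connectedComponentsWithStats(pl.astype(np.uint8)); k=1+st[1:,4].argmax(); m=l==k
pts=np.c_[X[m],Y[m]].astype(np.float32); r=cv2.minAreaRect(pts); print('plate',r,Z[m].mean())
br=roi&(hsv[...,1]>100)&(hsv[...,0]>15)&(hsv[...,0]<35)&(Z>.045)&(Z<.075)
n,l,st,ce=cv2.connectedComponentsWithStats(br.astype(np.uint8))
for i in range(1,n):
    if st[i,4]>10:
        q=l==i; print('br',st[i],ce[i],X[q].mean(),Y[q].mean(),np.median(Z[q]), cv2.minEnclosingCircle(np.c_[X[q],Y[q]].astype(np.float32)))
ro=roi&(Z>.08)&(Z<.1)
n,l,st,ce=cv2.connectedComponentsWithStats(ro.astype(np.uint8))
for i in range(1,n):
    if st[i,4]>10:
        q=l==i; print('hi',st[i],ce[i],X[q].mean(),Y[q].mean(),np.median(Z[q]),X[q].min(),Y[q].min(),Y[q].max())
tr=roi&(Z<.04)&(Z>.028)&(X<.6)
q=tr; q[:,:345]=0; print('tray',cv2.minAreaRect(np.c_[X[q],Y[q]].astype(np.float32)))
big=cv2.resize(im[180:310,210:400],None,fx=4,fy=4,interpolation=cv2.INTER_CUBIC); cv2.imwrite('pics/crop0.png',big)
E
```

```text
plate ((0.5529376268386841, 0.031801894307136536), (0.2608681619167328, 0.23054572939872742), 79.27772521972656) 0.04578361557148374
br [313 244  14  14  97] [319.41237113 250.75257732] 0.546998960431304 -0.010815566458202286 0.062316604333290115 ((0.5472919344902039, -0.010597235523164272), 0.019399404525756836)
br [296 262  13  13  96] [301.97916667 267.91666667] 0.4971531933084988 0.038736877324684164 0.061821118677174214 ((0.4974697232246399, 0.038875844329595566), 0.018728725612163544)
hi [289 184  30  20 141] [306.07092199 192.80851064] 0.7106377869863276 0.029323771849193818 0.08822529848105987 0.6827642694505198 -0.004950023251043607 0.07856716361402652
hi [243 217   3   8  11] [244.09090909 220.81818182] 0.6287843093385873 0.20482614869067223 0.0812848991182733 0.6196010838623531 0.2016634689416304 0.20835799043470093
hi [289 217  16  16 166] [296.46987952 224.25301205] 0.6194275396772727 0.05531137361802061 0.09101093817208183 0.5980067831301703 0.033933888867794755 0.07654624644350784
tray ((0.5124611854553223, -0.15238705277442932), (0.1309838443994522, 0.17831812798976898), 86.23793029785156)
```

View pics/crop0.png

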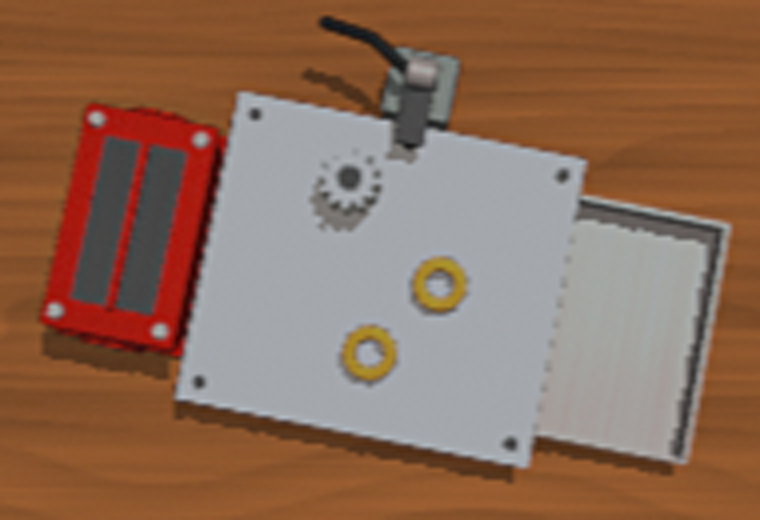

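```bash
cat >> h.py <<'E'
from scipy.spatial.transform import Rotation as R
C=np.array([.553,.0318]); th=np.radians(79.28); ey=np.array([np.cos(th),np.sin(th)]); ex=np.array([ey[1],-ey[0]])
def goal(x,y,z): return np.r_[C+ex*x+ey*y,z]
Rg=np.c_[np.r_[ey,0],np.r_[ex,0],[0,0,-1]]
def plan(*gs):
    o=bot.get_obs(); w=o['tool_rot']; T=R.from_quat([w[1],w[2],w[3],w[0]]).as_matrix()
    d=o['eef_pos'][:2]-C
    print('t',o['t'],'pos',o['eef_pos'].round(4),'plate',(d@ex).round(4),(d@ey).round(4),'F',o['contact_force'].round(1),'w',o['gripper_width'])
    rv=R.from_matrix(T.T@Rg).as_rotvec()
    for g in gs: print(g,'shift',np.round(T.T@(goal(*g)-o['eef_pos'])/.4,4),'turn',np.round(rv/2/np.pi,4))
E
python3 - <<'E'
from h import *
print(np.linalg.det(Rg)); plan((.002,.002,.2),(.1,.3,.22))
E
```

```text
1.0
t 0.1 pos [0.2731 0.6167 0.2304] plate -0.3839 0.5226 F [0.5 0.2 0.5] w 1.0009760286334621
(0.002, 0.002, 0.2) shift [-1.2356 -1.0477  0.0779] turn [-2.000e-04  2.000e-04  2.134e-01]
(0.1, 0.3, 0.22) shift [-1.3046 -0.2665  0.0266] turn [-2.000e-04  2.000e-04  2.134e-01]
```

Request:
play_rows(
  motion=[
    [[-0.08,-0.065,0],[0,0,0.0135]],
    [[-0.16,-0.13,0],[0,0,0.027]],
    [[-0.24,-0.195,0],[0,0,0.04]],
    [[-0.32,-0.26,0],[0,0,0.055]],
    [[-0.4,-0.325,0],[0,0,0.07]],
    [[-0.48,-0.39,0],[0,0,0.085]],
    [[-0.56,-0.455,0],[0,0,0.1]],
    [[-0.62,-0.52,0],[0,0,0.11]],
  ],
  fingers=0,
  grip_force=30,
)

```text
t: 0.9
eef_pos: [0.4167, 0.3238, 0.2306]
tool_rot: [0.0, 0.528, 0.849, -0.001]
contact_force: [0.8, 0.6, 0.7]
gripper_width: -0.0
```

```bash
python3 - <<'E'
from h import *
plan((.002,.002,.15))
E
```

```text
t 0.9 pos [0.4167 0.3238 0.2306] plate -0.1882 0.2615 F [0.8 0.6 0.7] w -0.0003555320509650346
(0.002, 0.002, 0.15) shift [-0.804  -0.0097  0.203 ] turn [-1.000e-04  3.000e-04  1.026e-01]
```

Request:
play_rows(
  motion=[
    [[-0.11,0,0],[0,0,0.015]],
    [[-0.22,0,0],[0,0,0.03]],
    [[-0.33,0,0],[0,0,0.045]],
    [[-0.44,0,0],[0,0,0.06]],
    [[-0.55,0,0.05],[0,0,0.075]],
    [[-0.66,0,0.1],[0,0,0.09]],
    [[-0.76,-0.005,0.15],[0,0,0.1026]],
    [[-0.804,-0.0097,0.2],[0,0,0.1026]],
  ],
)

```text
t: 1.7
eef_pos: [0.5563, 0.0289, 0.1505]
tool_rot: [0.002, 0.772, 0.635, -0.001]
contact_force: [0.1, 0.3, 1.0]
gripper_width: 0.004
```

```bash
python3 - <<'E'
from h import *
plan((.002,.002,.049))
c,P,f=cam('wrist'); save(c,'w1.png')
c,P,f=cam('scene'); save(c,'s1.png')
E
```

```text
t 1.7 pos [0.5563 0.0289 0.1505] plate 0.0038 -0.0022 F [0.1 0.3 1. ] w 0.004419899472750347
(0.002, 0.002, 0.049) shift [ 0.0116 -0.0048  0.2537] turn [ 0.0002  0.0006 -0.0011]
```

View pics/w1.png

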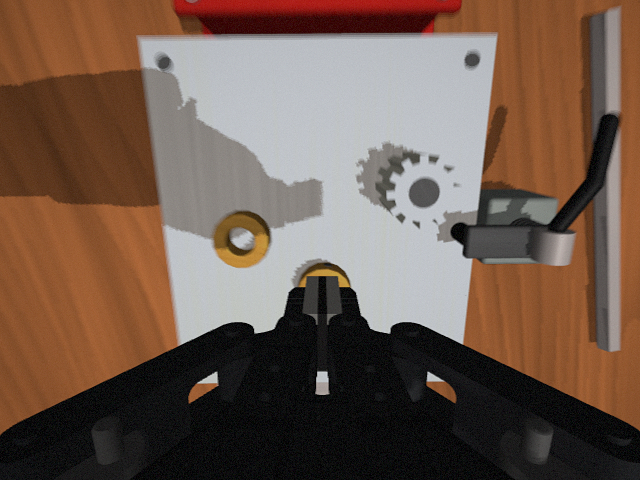

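View pics/s1.png

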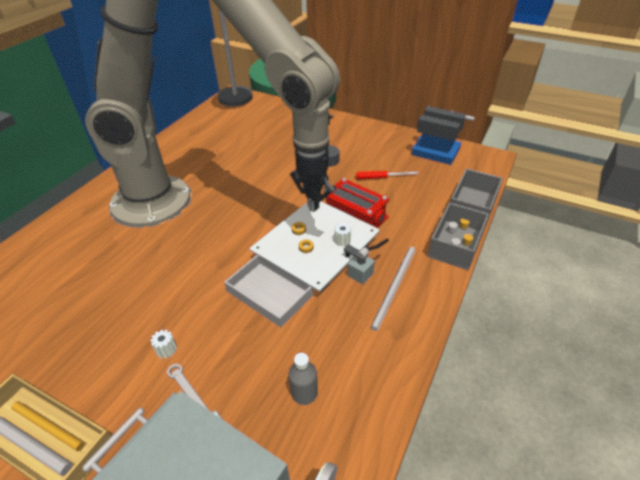

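The wrist view shows collar A at (325,280) just beyond the fingertips, collar B at (242,240) and the roller at (424,192). The scene view shows nothing disturbed. The knuckles flare sideways, so I'll check their height from depth before going down.

```bash
python3 - <<'E'
from h import *
c,P,f=cam('wrist')
for (u,v) in [(322,280),(322,295),(300,300),(240,328),(405,328),(300,325),(345,325),(20,440),(424,192),(325,270)]:
    p=P[v,u]; d=p[:2]-C; print((u,v),c['range_z'][v,u].round(4),'plate',(d@ex).round(4),(d@ey).round(4),'z',p[2].round(4))
d=np.array(c['pose'])[:3,3]; print(d)
plan((.002,.002,.1),(.002,.002,.049))
E
```

```text
(322, 280) 0.1442 plate 0.0018 0.0088 z 0.1568
(322, 295) 0.1309 plate 0.0018 0.0087 z 0.1707
(300, 300) 0.135 plate -0.0067 0.0051 z 0.1675
(240, 328) 0.1029 plate -0.0221 0.0115 z 0.1991
(405, 328) 0.1024 plate 0.0262 0.0116 z 0.1993
(300, 325) 0.1072 plate -0.0048 0.0101 z 0.1949
(345, 325) 0.1056 plate 0.0089 0.0108 z 0.1963
(20, 440) 0.0637 plate -0.0527 0.0126 z 0.2396
(424, 192) 0.2005 plate 0.06 0.035 z 0.0907
(325, 270) 0.2456 plate 0.0034 -0.024 z 0.0607
[0.56760341 0.09532972 0.29080751]
t 1.85 pos [0.5543 0.0319 0.1499] plate 0.0013 0.0003 F [-0.1  0.6 -0.4] w 0.005687965828645581
(0.002, 0.002, 0.1) shift [0.0047 0.0022 0.1246] turn [-0.0005  0.0006 -0.0004]
(0.002, 0.002, 0.049) shift [0.0052 0.0026 0.2521] turn [-0.0005  0.0006 -0.0004]
```

Request:
play_rows(
  motion=[
    [[0.005,0.0025,0.08],[0,0,0]],
    [[0.005,0.0025,0.16],[0,0,0]],
    [[0.005,0.0025,0.22],[0,0,0]],
    [[0.005,0.0025,0.25],[0,0,0]],
    [[0.005,0.0025,0.25],[0,0,0]],
    [[0.005,0.0025,0.25],[0,0,0]],
  ],
)

```text
t: 2.45
eef_pos: [0.5561, 0.0341, 0.051]
tool_rot: [0.0, 0.771, 0.637, -0.002]
contact_force: [-0.1, 0.3, 0.7]
gripper_width: -0.0
```

```bash
python3 - <<'E'
from h import *
plan((.002,-.06,.049),(.002,-.12,.049))
c,P,f=cam('top'); cv2.imwrite('pics/t2.png',cv2.resize(c['pixels'][180:310,210:400,::-1],None,fx=4,fy=4,interpolation=2))
c,P,f=cam('wrist'); save(c,'w2.png')
E
```

```text
t 2.45 pos [0.5561 0.0341 0.051 ] plate 0.0026 0.0028 F [-0.1  0.3  0.7] w -4.098038095842013e-05
(0.002, -0.06, 0.049) shift [-0.157  -0.0013  0.0054] turn [-0.0002  0.0005 -0.0003]
(0.002, -0.12, 0.049) shift [-0.307  -0.001   0.0059] turn [-0.0002  0.0005 -0.0003]
```

View pics/w2.png

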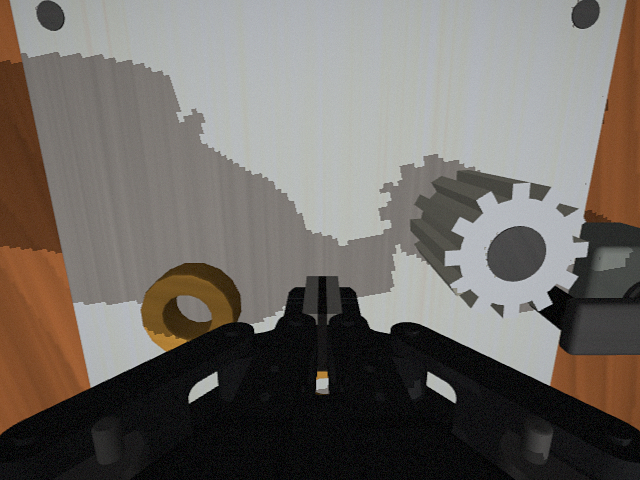

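The fingertips are down behind collar A, which the hand hides. Collar B at (190,305) and the roller at (510,250) are both clear. I'll push gently.

Request:
play_rows(
  motion=[
    [[-0.02,-0.001,0.002],[0,0,0]],
    [[-0.04,-0.001,0.004],[0,0,0]],
    [[-0.06,-0.001,0.005],[0,0,0]],
    [[-0.08,-0.001,0.005],[0,0,0]],
    [[-0.1,-0.001,0.005],[0,0,0]],
    [[-0.12,-0.001,0.005],[0,0,0]],
    [[-0.14,-0.001,0.005],[0,0,0]],
    [[-0.157,-0.001,0.005],[0,0,0]],
  ],
)

```text
t: 3.35
eef_pos: [0.5441, -0.0286, 0.0495]
tool_rot: [0.001, 0.771, 0.637, -0.001]
contact_force: [-0.5, 1.6, 0.2]
gripper_width: 0.001
```

```bash
python3 - <<'E'
from h import *
plan((.002,-.12,.049),(.002,-.135,.049))
c,P,f=cam('scene'); cv2.imwrite('pics/s3.png',cv2.resize(c['pixels'][190:330,210:400,::-1],None,fx=4,fy=4,interpolation=2))
E
```

```text
t 3.35 pos [ 0.5441 -0.0286  0.0495] plate 0.0025 -0.061 F [-0.5  1.6  0.2] w 0.001327294026479804
(0.002, -0.12, 0.049) shift [-0.1474 -0.0008  0.0018] turn [-0.0001  0.0005 -0.0004]
(0.002, -0.135, 0.049) shift [-0.1849 -0.0008  0.0019] turn [-0.0001  0.0005 -0.0004]
```

View pics/s3.png

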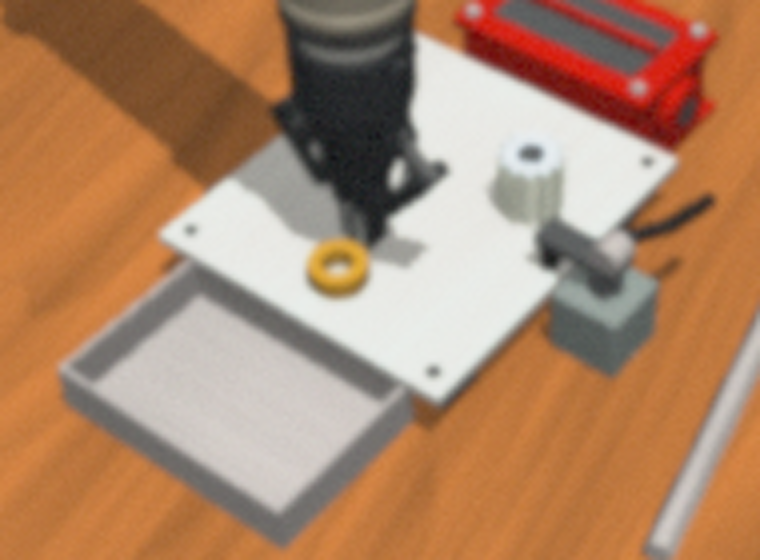

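The crop shows collar A (340,266) centred ahead of the fingers and sliding straight toward the tray. I'll carry on over the edge.

Request:
play_rows(
  motion=[
    [[-0.025,-0.001,0.001],[0,0,0]],
    [[-0.05,-0.001,0.001],[0,0,0]],
    [[-0.075,-0.001,0.001],[0,0,0]],
    [[-0.1,-0.001,0.001],[0,0,0]],
    [[-0.125,-0.001,0.001],[0,0,0]],
    [[-0.15,-0.001,0.001],[0,0,0]],
    [[-0.17,-0.001,0.001],[0,0,0]],
    [[-0.185,-0.001,0.001],[0,0,0]],
  ],
)

```text
t: 4.2
eef_pos: [0.529, -0.1038, 0.0494]
tool_rot: [0.001, 0.772, 0.636, -0.002]
contact_force: [-0.1, -0.5, -0.0]
gripper_width: 0.001
```

```bash
python3 - <<'E'
from h import *
plan((.002,-.135,.13))
c,P,f=cam('scene'); cv2.imwrite('pics/s4.png',cv2.resize(c['pixels'][190:330,210:400,::-1],None,fx=4,fy=4,interpolation=2))
E
```

```text
t 4.2 pos [ 0.529  -0.1038  0.0494] plate 0.0016 -0.1377 F [-0.1 -0.5 -0. ] w 0.0010342056951181994
(0.002, -0.135, 0.13) shift [ 0.006   0.0008 -0.2015] turn [-0.0001  0.0007 -0.0008]
```

View pics/s4.png

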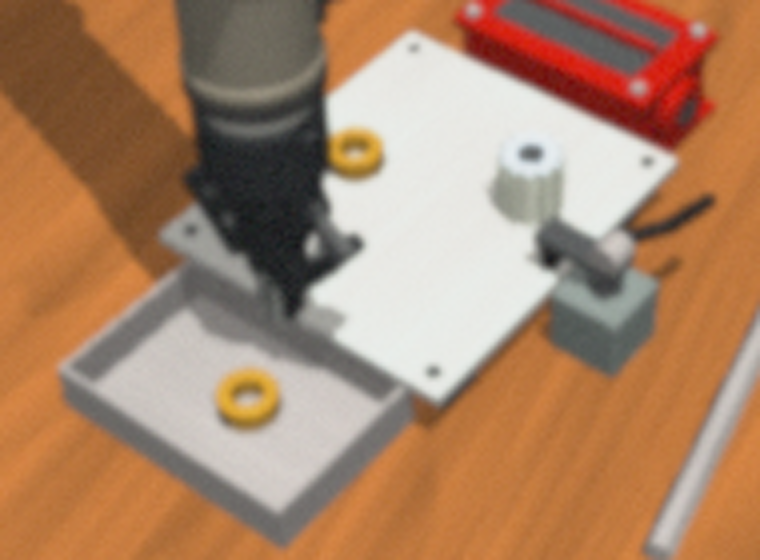

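Collar A (248,397) lies flat in the tray. I'll lift and move behind collar B.

Request:
play_rows(
  motion=[
    [[0,0,-0.1],[0,0,0]],
    [[0,0,-0.2],[0,0,0]],
    [[0,0,-0.22],[0,0,0]],
  ],
)

```text
t: 4.55
eef_pos: [0.5315, -0.1049, 0.1413]
tool_rot: [0.003, 0.772, 0.636, 0.001]
contact_force: [0.5, -0.5, 0.1]
gripper_width: -0.002
```

```bash
python3 - <<'E'
from h import *
plan((-.056,.044,.13))
E
```

```text
t 4.55 pos [ 0.5315 -0.1049  0.1413] plate 0.0043 -0.1383 F [ 0.5 -0.5  0.1] w -0.002206192478152845
(-0.056, 0.044, 0.13) shift [ 0.4549 -0.1536  0.0258] turn [ 0.0009  0.0006 -0.001 ]
```

Request:
play_rows(
  motion=[
    [[0.09,-0.03,0],[0,0,0]],
    [[0.18,-0.06,0],[0,0,0]],
    [[0.27,-0.09,0],[0,0,0]],
    [[0.36,-0.12,0],[0,0,0]],
    [[0.42,-0.142,0.02],[0,0,0]],
    [[0.455,-0.1535,0.025],[0.001,0.0005,-0.001]],
    [[0.455,-0.1535,0.025],[0.001,0.0005,-0.001]],
    [[0.455,-0.1535,0.025],[0.001,0.0005,-0.001]],
  ],
)

```text
t: 5.35
eef_pos: [0.5064, 0.0841, 0.1303]
tool_rot: [0.0, 0.77, 0.638, -0.001]
contact_force: [-1.1, -0.1, -0.4]
gripper_width: 0.002
```

```bash
python3 - <<'E'
from h import *
c,P,f=cam('wrist'); save(c,'w5.png')
hsv=cv2.cvtColor(c['pixels'],cv2.COLOR_RGB2HSV);Z=P[...,2]
q=(hsv[...,1]>100)&(hsv[...,0]>15)&(hsv[...,0]<35)&(Z>.055)&(Z<.066); p=P[q][:,:2]-C; print(q.sum(),(p@ex).min(),(p@ex).max(),(p@ey).min(),(p@ey).max())
plan((-.056,.038,.049))
E
```

```text
5 0.09785194300874714 0.10053145713772041 0.001019562892991192 0.005469682329657792
t 5.4 pos [0.5066 0.0836 0.1305] plate -0.0553 0.0423 F [-0.3  0.3 -0.4] w -0.004369812156486254
(-0.056, 0.038, 0.049) shift [-0.0104 -0.0018  0.2037] turn [ 0.      0.0002 -0.0003]
```

View pics/w5.png

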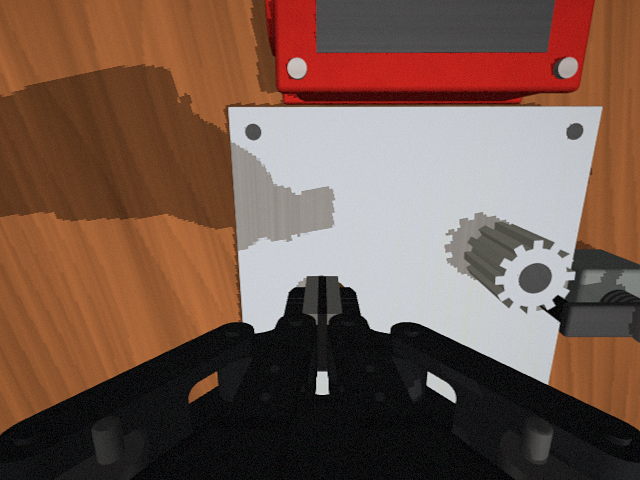

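The wrist view shows the lane behind collar B is empty. The collar itself is hidden by the fingers, and the roller at (535,275) is well off. Going down now.

Request:
play_rows(
  motion=[
    [[-0.01,-0.002,0.08],[0,0,0]],
    [[-0.01,-0.002,0.14],[0,0,0]],
    [[-0.01,-0.002,0.19],[0,0,0]],
    [[-0.01,-0.002,0.203],[0,0,0]],
    [[-0.01,-0.002,0.203],[0,0,0]],
  ],
)

```text
t: 5.9
eef_pos: [0.505, 0.0782, 0.0491]
tool_rot: [0.0, 0.771, 0.636, -0.001]
contact_force: [-0.3, -0.0, 1.1]
gripper_width: 0.002
```

```bash
python3 - <<'E'
from h import *
plan((-.056,-.06,.049),(-.056,-.135,.049))
c,P,f=cam('scene'); cv2.imwrite('pics/s6.png',cv2.resize(c['pixels'][190:330,210:400,::-1],None,fx=4,fy=4,interpolation=2))
E
```

```text
t 5.9 pos [0.505  0.0782 0.0491] plate -0.0558 0.0366 F [-0.3 -0.   1.1] w 0.0020131951076276236
(-0.056, -0.06, 0.049) shift [-0.2416  0.0006  0.0007] turn [-0.0001  0.0004 -0.0007]
(-0.056, -0.135, 0.049) shift [-0.429   0.0014  0.0011] turn [-0.0001  0.0004 -0.0007]
```

View pics/s6.png

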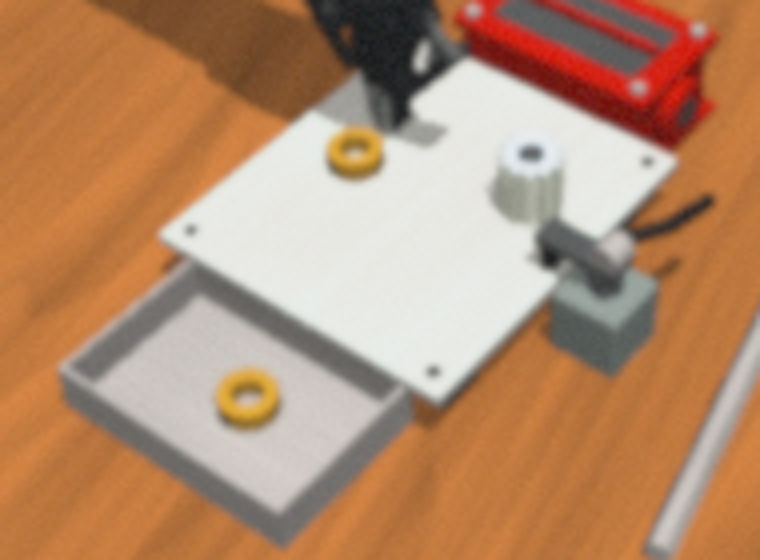

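Collar B (355,152) sits straight ahead of the fingers, and collar A is at rest in the tray.

Request:
play_rows(
  motion=[
    [[-0.03,0,0],[0,0,0]],
    [[-0.055,0,0],[0,0,0]],
    [[-0.08,0,0],[0,0,0]],
    [[-0.11,0,0],[0,0,0]],
    [[-0.14,0,0],[0,0,0]],
    [[-0.17,0,0],[0,0,0]],
    [[-0.2,0,0],[0,0,0]],
    [[-0.23,0.0005,0],[0,0,0]],
  ],
)

```text
t: 6.75
eef_pos: [0.488, -0.0128, 0.0499]
tool_rot: [0.001, 0.771, 0.636, -0.0]
contact_force: [0.5, 1.8, 0.9]
gripper_width: 0.002
```

```bash
python3 - <<'E'
from h import *
plan((-.056,-.135,.049))
c,P,f=cam('scene'); cv2.imwrite('pics/s7.png',cv2.resize(c['pixels'][190:330,210:400,::-1],None,fx=4,fy=4,interpolation=2))
E
```

```text
t 6.75 pos [ 0.488  -0.0128  0.0499] plate -0.0556 -0.0559 F [0.5 1.8 0.9] w 0.0015903689034840738
(-0.056, -0.135, 0.049) shift [-0.1977 -0.0002  0.0025] turn [ 0.0001  0.0002 -0.0006]
```

View pics/s7.png

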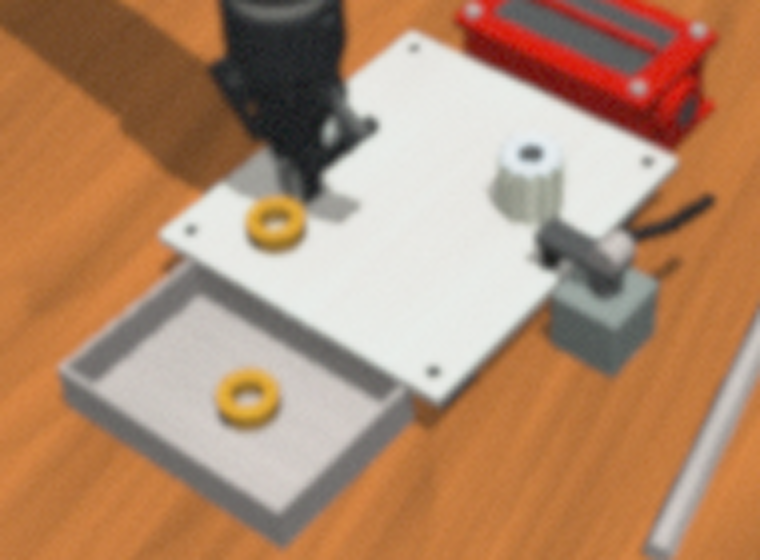

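Collar B (275,222) is still centred ahead of the fingers, so I'll take it over the edge.

Request:
play_rows(
  motion=[
    [[-0.025,0,0.002],[0,0,0]],
    [[-0.05,0,0.002],[0,0,0]],
    [[-0.075,0,0.002],[0,0,0]],
    [[-0.1,0,0.002],[0,0,0]],
    [[-0.125,0,0.002],[0,0,0]],
    [[-0.15,0,0.002],[0,0,0]],
    [[-0.175,0,0.002],[0,0,0]],
    [[-0.198,0,0.002],[0,0,0]],
  ],
)

```text
t: 7.6
eef_pos: [0.4718, -0.094, 0.0493]
tool_rot: [0.001, 0.772, 0.635, -0.001]
contact_force: [0.0, -0.2, -1.1]
gripper_width: 0.0
```

Request:
play_rows(
  motion=[
    [[0,0,-0.08],[0,0,0]],
    [[0,0,-0.16],[0,0,0]],
    [[0.05,0,-0.24],[0,0,0]],
    [[0.15,0,-0.32],[0,0,0]],
    [[0.25,-0.05,-0.4],[0,0,0]],
    [[0.35,-0.1,-0.4],[0,0,0]],
    [[0.45,-0.1,-0.4],[0,0,0]],
    [[0.5,-0.1,-0.4],[0,0,0]],
  ],
)

```text
t: 8.4
eef_pos: [0.4711, 0.1142, 0.2092]
tool_rot: [0.001, 0.771, 0.637, -0.0]
contact_force: [-0.2, 0.9, 0.2]
gripper_width: 0.001
```

Request:
play_rows(
  motion=[
    [[0.1,0,0],[0,0,0]],
    [[0.2,0,0],[0,0,0]],
    [[0.3,0,0],[0,0,0]],
    [[0.4,0,0],[0,0,0]],
    [[0.4,0,0],[0,0,0]],
    [[0.4,0,0],[0,0,0]],
  ],
)

```text
t: 9.0
eef_pos: [0.501, 0.2714, 0.2085]
tool_rot: [0.001, 0.77, 0.638, -0.001]
contact_force: [-0.9, -0.3, -0.3]
gripper_width: 0.002
```

```bash
python3 - <<'E'
from h import *
plan()
c,P,f=cam('scene'); save(c,'s8.png')
c,P,f=cam('top'); save(c,'t8.png')
im=c['pixels'];hsv=cv2.cvtColor(im,cv2.COLOR_RGB2HSV);Z=P[...,2]
q=(hsv[...,1]>100)&(hsv[...,0]>15)&(hsv[...,0]<35)&(Z<.07); q[:180]=0;q[310:]=0;q[:,:200]=0;q[:,400:]=0
n,l,st,ce=cv2.connectedComponentsWithStats(q.astype(np.uint8))
for i in range(1,n):
    if st[i,4]>10:
        p=P[l==i]; d=p[:,:2].mean(0)-C; print('brass tray frame',d@ex,d@ey+.184,np.median(p[:,2]))
ro=(Z>.08)&(Z<.1); ro[:180]=0;ro[310:]=0;ro[:,:200]=0;ro[:,400:]=0
n,l,st,ce=cv2.connectedComponentsWithStats(ro.astype(np.uint8))
for i in range(1,n):
    if st[i,4]>10: print('hi',ce[i],P[l==i].mean(0))
E
```

```text
t 9.0 pos [0.501  0.2714 0.2085] plate -0.0956 0.2258 F [-0.9 -0.3 -0.3] w 0.001992969100355651
brass tray frame 0.004451677568656014 0.004826841023336803 0.020751614926483475
brass tray frame -0.050457632580628096 0.007221489484271426 0.020937235870035487
hi [306.05       192.74285714] [0.71081633 0.0293911  0.08848576]
hi [296.43292683 224.26219512] [0.61945196 0.05543397 0.09050987]
```

View pics/t8.png

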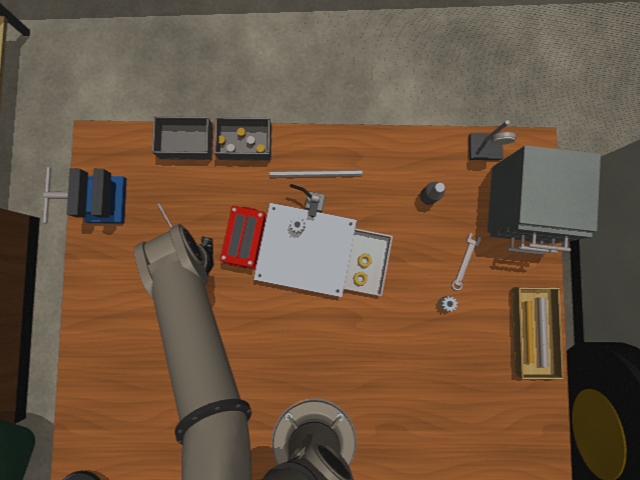

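View pics/s8.png

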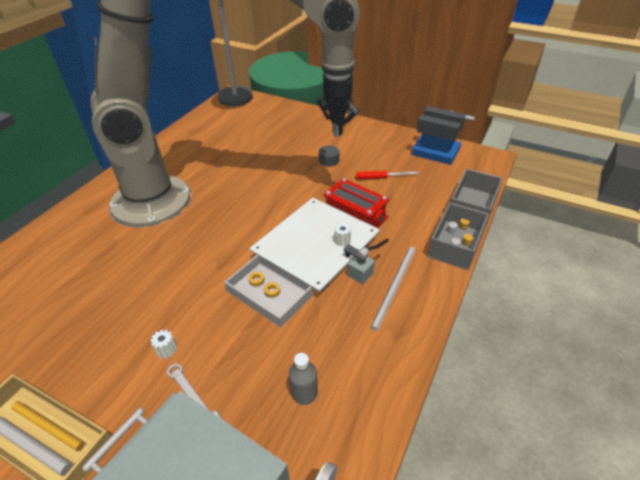

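Both collars lie flat in the tray, at (364,261) and (360,279) in the top view. The roller hasn't moved from (297,227), and the fingers are 0.2 m up, clear of everything.

```bash
python3 -c "
from station import bot
print(bot.hand_in())"
```

```text
the job is handed in; nothing more can be done
None
```

I swept both collars, one at a time, along the plate with the shut fingers. Both dropped over the end into the catch tray, and I handed the job in at about 9 s.

- **Collars:** they lie flat in the tray at about (4, 5) mm and (−50, 7) mm in the tray's frame. Their tops are at 21 mm, below the 36 mm rim.
- **Feed roller:** its measured position changed by less than 1 mm and it is upright.
- **Other bench items:** the hex shaft, spanner, spare roller and oil bottle look unmoved in the pictures, though I did not measure them. In the last top view the arm hid the bearing tin and part of the screwdriver. Both look in place in the scene view.
- **Robot:** the fingers are clear, about 0.2 m up. The highest force I read between moves was about 2 N.

No check failed or disagreed. The hand-in gave no verdict.

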